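Cure resin pieces in the curing lamp

ROBOT

A 6-joint arm with a two-finger parallel gripper is mounted at the origin on the work surface. World frame = base frame: x ahead of the robot, y to its left, z up, the work surface at z = 0. Lengths are in m, angles in degrees, forces in N, time in s.
With the tool pointing down it reaches from about 0.4 to 0.825 m from the base axis. Payload 7 kg.
Tool frame: the origin (TCP) lies on the centre line of the jaws, within the pads' length; the fingertips stand 19 mm ahead of it and the grasp point (between the pads) is the TCP (r.tips_ahead is the distance from the TCP to the fingertips, in m); z points along the fingers, y is the line along which they close (so a half turn about z gives the same grasp; the last joint's range is limited). The gripper opens to 88 mm and grips with 3 to 60 N. Pads are 19 mm wide; open, the fingers measure 130 mm over their backs; the gripper's body (78 mm by 193 mm) begins 47 mm behind the grasp point.
Start: joints at [87.611, 20.546, 0.682, 0, -70.136, -16.507], TCP at [0.219, 0.639, 0.246] pointing down, gripper open.
Joint ranges: [-176.03, 176.03], [-82.01, 121.73], [-58.28, 71.71], [-173.87, 95.51], [-174.79, -0.11], [-173.66, 173.66]. Speed limits (degrees/s): [136.94, 136.94, 172.46, 180, 180, 180].

INTERFACE

Orientations are given as [roll, pitch, yaw] about the fixed x, y, z axes, in that order (R = Rz(yaw) Ry(pitch) Rx(roll)).
In Python, from plant import r, viewer, close_job gives the robot as it stands. The module is installed in compiled form; this text tells all that it offers.
- The arm moves only by the tool arm_command, never from a script. Its arguments are lists of equal length, an entry for each row: "travel": the shift along the world's x, y, z scaled (see below), a list of three; "delta_rot": the turn, a rotation vector about the world's x, y, z scaled (see below), a list of three. In form: {"travel": [[dx, dy, dz], ...], "delta_rot": [[rx, ry, rz], ...]}. A call has 1 to 20 rows; each row is the pose to reach, as a shift and turn from the pose commanded when the call began; what a row does not reach only later rows make up. The controller multiplies each number of a shift by 0.5 m and each number of a turn by 90 degrees. A row lasts 1/8 s, in which the tool goes at most 62.5 mm and 10.7 degrees, less where a joint would pass 70% of its speed; a pose out of reach is approached as far as the arm can. A call with a number of a shift or a turn outside -1 to 1 is refused whole. A call with a gripper value outside its range is refused whole. "grip" is the opening, from 0 (shut) to 1 (fully open), set as the call begins (left out, the last holds). The fingers move at their own pace and stop on an object; "newtons" is the grip in N (left out, the last holds). Time passes only in rows, so rows that repeat a pose let the fingers close. It gives the time, the measured TCP pose, the force, the opening and the grip force at its end, in the units of the state.
- r.get_state(): the state, without advancing time (a new reading comes with each control period).
- viewer.capture(name): name is "scene" or "top" or "wrist"; returns a dict with "img" (480x640x3 uint8, red, green, blue), "camera_matrix" (3x3 intrinsics, pixels), "R" (3x3) and "t" (3): a world point X has camera coordinates R X + t; the wrist camera has in their place "mount" (4x4, takes a point from camera to tool coordinates, whose origin is the TCP and whose axes are the flange's). Camera axes: x right, y down, z forward; pixel columns grow to the right and rows downward; lengths in m; the calibration is good to about 2 mm. A picture is of the moment at which its call begins: read the wrist's pose just before it. There is no depth.
- close_job(): hands the job in; it is judged then, once.
The state is a dict: "time_s": time; "joints": joint angles; "qd": joint speeds; "joint_torque": joint torques, N m; "tcp_pos": TCP position; "eef_rot": TCP orientation; "contact_force": force on the tool from outside, world axes, zero at the start; "moment": the same for the moment, N m; "gripper_width": finger opening in m; "gripper_force": force on a finger pad.
Only numpy, scipy, OpenCV 4.12 (cv2) and the standard library are available. Lean on these libraries where they do the work, as an engineer would, in place of code of your own. Each camera call takes 0.05 s, during which the arm holds its last target. There are 200 camera calls.

TASK

Start curing the resin flowers that lie in the mould on the lamp's pulled-out tray: with closed fingers push the tray fully home, then switch the lamp on by pressing down the raised far end of its power rocker, and then press in the middle one of the three round timer keys for a moment and let it go. Leave the mould lying on the tray without touching it, press neither of the other two keys, and do not lift or shift anything else on the desk.

Things in the scene. Friction and masses are not known exactly. Their poses are not given: they have to be found in the camera images.
- lamp: white resin-curing lamp, a fixed box 200 (x) x 240 (y) x 92 mm high with a level top. Origin: centre of its underside, on the desk; x points from its front (robot side, where the tray comes out) to its back, y to its left as seen from the robot. On its top at x = -60 mm: three alike round keys at y = +74, +30, -14 mm and the power rocker at y = -78 mm
- tray (a joint): how far the lamp's tray is pulled out, m: 0 = fully home (hard stop), up to 0.10. Slides along the lamp's x with about 2 N friction and stays where it is left
- tray_lip (a point): middle of the front edge of the tray's pull lip, 50 mm above the desk; moves with the tray. Lip: 80 mm wide, 7 thick, juts 27 mm out of the tray's white front plate (168 mm wide, from 8 to 56 mm above the desk). Fully home it lies at x = -135 mm, y = 0 of the lamp. Push along the lamp's +x
- rocker (a joint): angle of the power rocker, rad: 0 = off, the far half stands up and the near half is level; 0.35 = on, the far half pressed down level and the near half up. Needs about 3 N at its far end and stays where it is left
- rocker_far_end (a point): middle of the top edge of the rocker's far end (away from the robot); moves with it. Dark rocker 22 mm wide, two 16 mm halves along the lamp's x meeting in a shallow V at the pivot, which is 95.5 mm above the desk and 15 mm before this point. This point is 5.5 mm above the pivot when off, level with it when on
- key_left (a joint): travel of the left timer key, m: 0 up, 0.004 fully in; it springs back. Takes 2.1 N to start, 4.9 N fully in
- key_left_top (a point): centre of the top of the left round timer key: dark, 18 mm across, stands 6 mm above the lamp's top, pressed straight down; moves with the key
- key_middle (a joint): travel of the middle timer key, m: 0 up, 0.004 fully in; it springs back. Takes 2.1 N to start, 4.9 N fully in
- key_middle_top (a point): centre of the top of the middle round timer key: dark, 18 mm across, stands 6 mm above the lamp's top, pressed straight down; moves with the key
- key_right (a joint): travel of the right timer key, m: 0 up, 0.004 fully in; it springs back. Takes 2.1 N to start, 4.9 N fully in
- key_right_top (a point): centre of the top of the right round timer key: dark, 18 mm across, stands 6 mm above the lamp's top, pressed straight down; moves with the key
- mould: pale grey silicone mould slab with six small flower pieces, 60 x 80 x 12 mm, 70 g, lying loose on the floor of the tray (14 mm above the desk); origin centre of underside
- bead_jar: small clear jar of beads with a metal screw lid, 37 mm wide, 45 mm high, standing on top of the lamp behind its controls; origin centre of underside. Bystander
- resin_bottle: black dropper bottle with white pointed cap, 30 mm wide, 86 mm high, standing on the desk left of the tray; origin centre of underside. Bystander
- pump_bottle: white square pump bottle, 52 mm wide, 163 mm high, standing on the desk left of the lamp; origin centre of underside. Bystander
- pliers: small jewellery pliers with dark red handles, 150 mm long, 11 mm thick, lying on the desk right of the tray; origin under the pivot, jaws to +x. Bystander
- mixing_cup: open grey mixing cup, 48 mm wide, 45 mm high, on the desk left of and before the lamp; origin centre of underside. Bystander
- mug: blue mug, 80 mm wide, 92 mm high, on the desk right of the lamp; origin centre of underside. Bystander
There are look-alikes about, which are no part of the job. Of the things shaped like the mould, the grey one is meant.

How it is judged (in metres and radians):
On the way, in this order (a step that is already met when the one before it is completed fails the run):
1. the tray is pushed fully home (value of joint tray below 0.004 m), for 0.2 s.
2. the power rocker is switched on (value of joint rocker above 0.2 rad), for 0.2 s.
3. the middle timer key is pressed in (value of joint key_middle above 0.0025 m), for 0.1 s.
At the end, for the whole second after the job is handed in: the tray is within 4 mm of fully home with the mould lying flat inside the lamp (its centre at least 35 mm behind the lamp's front) and at rest, the rocker is on (beyond 0.20 of 0.35 rad), and all three keys are up again (within 1 mm) (value of joint tray below 0.004 m and value of joint rocker above 0.2 rad and value of joint each of key_middle, key_left, key_right below 0.001 m and x of mould in the frame of lamp above -0.065 m and angle between mould's own z axis and vertical below 0.1 rad and linear speed of mould below 0.02 m/s); the robot touches nothing.
It fails at once if the rocker is switched on while the tray is not home (more than 6 mm out) (value of joint rocker above 0.2 rad and value of joint tray above 0.006 m).
It fails at once if the middle key is pressed while the rocker is off (value of joint key_middle above 0.0025 m and value of joint rocker below 0.2 rad).
It fails at once if the left or the right key is pressed in by more than 2 mm (value of joint any of key_left, key_right above 0.002 m).
It fails at once if the mould is touched by the robot, lifted by more than 15 mm or tipped by more than 0.25 rad (contact force between any of the arm, the fingers and mould above 0.5 N or height (world z) of mould above 0.029 m or angle between mould's own z axis and vertical above 0.25 rad).
It fails at once if a bystander (jar, bottles, pliers, cup, mug) is lifted or shifted by more than 20 mm (distance of any of bead_jar, resin_bottle, pump_bottle, pliers, mixing_cup, mug from where it was at the start of the episode above 0.02 m).
It also fails if it takes over 45 s, if anything falls off the work surface, if the arm or the gripper's body presses on something with over 40 N, if the wrist force passes 120 N, or if a joint passes its speed limit or range.

## Working session

There is one attempt and no reset: what is moved stays moved. The work goes in short steps, Python scripts to look and compute and a tool call to move; the robot and the scene stay as the last step left them, time stands still between calls to the robot, and variables do not carry over. Pictures are saved under pics/ and viewed, at most 10 in all, crops included, and the job is handed in when it is done.

Besides the shell and the picture viewer there is one more tool, called after ">>>" as name(argument=value, ...) on one line, values as JSON. arm_command: Moves the arm, as the interface text tells. Shifts and turns lie within -1 to 1; 1 stands for 0.5 m of shift or 90 degrees of turn. Its arguments: {"type":"object","properties":{"travel":{"type":"array"},"delta_rot":{"type":"array"},"grip":{"type":"number"},"newtons":{"type":"number"}},"required":["travel","delta_rot"]}

```bash
mkdir -p pics
cat > h.py <<'E'
import numpy as np,cv2
from plant import r,viewer
def ray(c,u,v,z):
    K,R,t=map(np.array,(c["camera_matrix"],c["R"],c["t"]))
    d=R.T@np.linalg.inv(K)@[u,v,1]; o=-R.T@t
    return o+d*(z-o[2])/d[2]
def proj(c,X):
    K,R,t=map(np.array,(c["camera_matrix"],c["R"],c["t"]))
    p=K@(R@np.array(X)+t); return p[:2]/p[2]
E
python3 - <<'E'
from h import *
import pickle
s=r.get_state();print({k:np.round(v,3) for k,v in s.items()})
C={}
for n in("scene","top"):
    c=viewer.capture(n);C[n]=c
    cv2.imwrite(f"pics/{n}.png",c["img"][:,:,::-1]);print(n,np.array(c["camera_matrix"]).round(1).tolist(),(-np.array(c["R"]).T@np.array(c["t"])).round(3))
pickle.dump(C,open("C.pkl","wb"))
E
```

```text
{'time_s': np.float64(0.0), 'joints': array([ 8.7611e+01,  2.0593e+01,  6.3500e-01, -1.9000e-02, -7.0135e+01,
       -1.6507e+01]), 'qd': array([ 0.068, -0.055, -0.061,  0.008, -0.054,  0.092]), 'joint_torque': array([-0.0000e+00, -5.8272e+01,  2.9304e+01,  6.9970e+00,  7.0000e-03,
       -0.0000e+00]), 'tcp_pos': array([0.218, 0.638, 0.245]), 'eef_rot': array([ 1.79906e+02, -9.00000e-03, -1.89030e+01]), 'contact_force': array([ 0.43 , -0.432, -0.123]), 'moment': array([-0.06 ,  0.007,  0.009]), 'gripper_force': np.float64(0.0), 'gripper_width': np.float64(0.088)}
scene [[493.0, 0.0, 326.4], [0.0, 493.0, 227.2], [0.0, 0.0, 1.0]] [1.095 0.08  0.667]
top [[470.3, 0.0, 315.4], [0.0, 470.3, 234.5], [0.0, 0.0, 1.0]] [0.501 0.042 0.819]
```

View pics/scene.png

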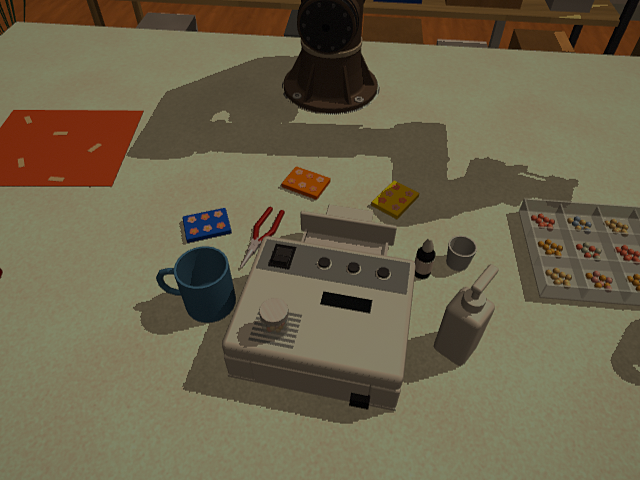

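View pics/top.png

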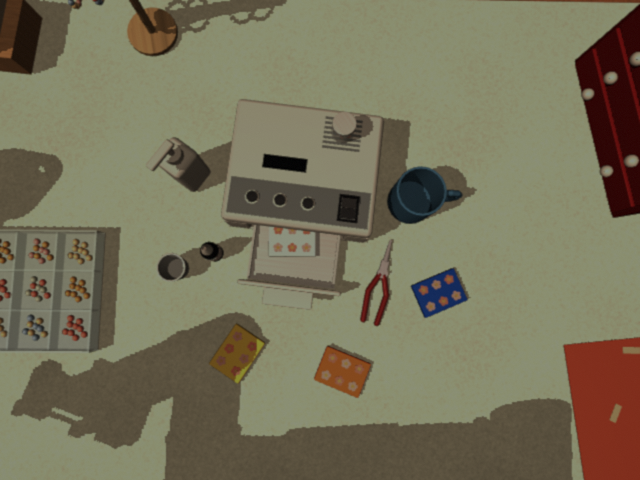

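The scene and top views show the lamp with its tray pulled out towards the robot. In the top view, the keys are at about (252,196), (280,200) and (308,203), the rocker at (348,208), the tray lip at (287,299) and the grey mould at (292,241). The look-alike slabs are blue (440,292), orange (343,370) and yellow (238,353). The mould meant is the grey one in the tray, and the middle key is the one at (280,200).

Run:
```python
from h import *
import pickle
C=pickle.load(open("C.pkl","rb"))
c=C["top"];img=c["img"]
g=cv2.cvtColor(img,cv2.COLOR_RGB2GRAY)
x0,y0,x1,y1=225,175,385,315
big=cv2.resize(img[y0:y1,x0:x1],None,fx=5,fy=4.2857,interpolation=cv2.INTER_CUBIC)
big=cv2.resize(img[y0:y1,x0:x1],None,fx=4,fy=4,interpolation=cv2.INTER_CUBIC)
cv2.imwrite("pics/crop.png",big[:,:,::-1])
for n,(a,b,cc,d) in {"top":(235,180,370,228),"scene":(265,240,400,285)}.items():
    gi=cv2.cvtColor(C[n]["img"],cv2.COLOR_RGB2GRAY)[b:d,a:cc]
    for th in(45,):
        k,l,st,ce=cv2.connectedComponentsWithStats((gi<th).astype(np.uint8))
        for i in range(1,k):
            if st[i,4]>15:
                u,v=ce[i]+[a,b];print(n,th,(u.round(1),v.round(1)),st[i].tolist(),ray(C[n],u,v,.097).round(4))
# lamp model from guess
```

```text
top 45 (np.float64(251.6), np.float64(195.8)) [12, 11, 10, 10, 79] [0.6482 0.1313 0.097 ]
top 45 (np.float64(279.7), np.float64(199.4)) [40, 15, 10, 10, 82] [0.6429 0.0876 0.097 ]
top 45 (np.float64(348.0), np.float64(208.0)) [102, 14, 23, 29, 559] [ 0.6304 -0.0192  0.097 ]
top 45 (np.float64(307.7), np.float64(202.7)) [68, 18, 10, 10, 80] [0.6382 0.0438 0.097 ]
scene 45 (np.float64(281.8), np.float64(256.3)) [3, 4, 28, 26, 506] [ 0.6361 -0.0201  0.097 ]
scene 45 (np.float64(323.6), np.float64(262.1)) [53, 17, 12, 11, 102] [0.6407 0.0428 0.097 ]
scene 45 (np.float64(352.9), np.float64(267.3)) [83, 22, 11, 11, 100] [0.6461 0.0864 0.097 ]
scene 45 (np.float64(382.8), np.float64(272.1)) [112, 27, 12, 11, 104] [0.6506 0.1302 0.097 ]
```

View pics/crop.png

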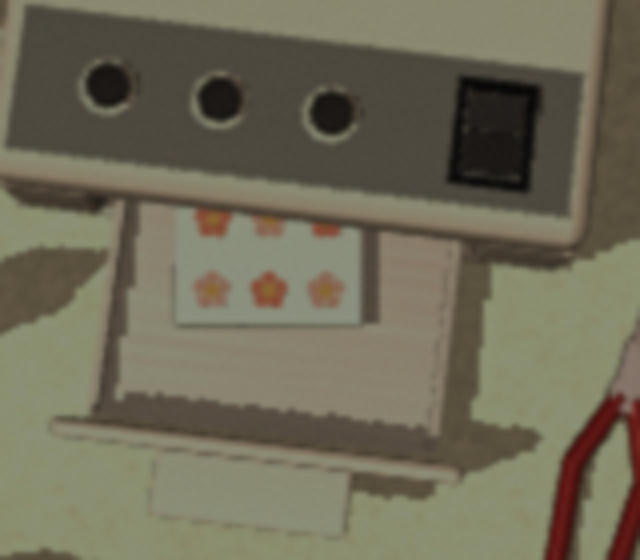

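Run:
```python
from h import *
import pickle
C=pickle.load(open("C.pkl","rb"));t=C["top"]
a=np.radians(-6.5);R=np.array([[np.cos(a),-np.sin(a)],[np.sin(a),np.cos(a)]]);O=np.array([.7005,.0504])
W=lambda x,y:(O+R@[x,y]).round(4)
L=lambda p:(R.T@(p[:2]-O)).round(4)
for n,uv,z in [("lipL",(262,303),.053),("lipM",(286,306),.053),("lipR",(311,308.5),.053),("mould front",(292,256),.026),("pumphead",(175,150),.16),("pumpbody",(188,168),.1),("jar",(345,122),.137),("lampFL",(223,222),.092),("lampFR",(370,235),.088)]:
    p=ray(t,*uv,z);print(n,p.round(3),L(p))
for n,p in [("pivot",(-.06,-.078)),("far",(-.045,-.078)),("mid",(-.06,.03)),("liphome",(-.135,0))]:print(n,W(*p))
```

```text
lipL [0.482 0.116 0.053] [-0.2248  0.0403]
lipM [0.477 0.077 0.053] [-0.2249  0.0013]
lipR [0.474 0.037 0.053] [-0.224  -0.0391]
mould front [0.56  0.07  0.026] [-0.1418  0.0031]
pumphead [0.701 0.235 0.16 ] [-0.0204  0.1835]
pumpbody [0.691 0.231 0.1  ] [-0.0303  0.1785]
jar [ 0.755 -0.011  0.137] [ 0.0608 -0.0551]
lampFL [0.607 0.175 0.092] [-0.1069  0.1137]
lampFR [ 0.589 -0.054  0.088] [-0.0985 -0.1167]
pivot [ 0.6321 -0.0203]
far [ 0.647 -0.022]
mid [0.6443 0.087 ]
liphome [0.5664 0.0657]
```

>>> arm_command(travel=[[0.1,-0.12,0],[0.2,-0.24,0],[0.28,-0.36,0],[0.36,-0.48,0],[0.42,-0.6,0],[0.45,-0.72,0],[0.45,-0.84,0],[0.45,-0.96,0],[0.45,-1,0],[0.45,-1,0],[0.45,-1,0]], delta_rot=[[0,0,0.05],[0,0,0.1],[0,0,0.138],[0,0,0.138],[0,0,0.138],[0,0,0.138],[0,0,0.138],[0,0,0.138],[0,0,0.138],[0,0,0.138],[0,0,0.138]], grip=0)

```text
time_s: 1.48
tcp_pos: [0.4437, 0.1383, 0.2456]
eef_rot: [-180.0, -0.0, -6.6]
contact_force: [0.1, -0.3, 0.4]
gripper_width: 0.0003
gripper_force: 0.0
```

>>> arm_command(travel=[[0.006,-0.1,0],[0.006,-0.118,-0.09],[0.006,-0.118,-0.18],[0.006,-0.118,-0.27],[0.006,-0.118,-0.34],[0.006,-0.118,-0.374],[0.006,-0.118,-0.374],[0.006,-0.118,-0.374]], delta_rot=[[0,0,0],[0,0,0],[0,0,0],[0,0,0],[0,0,0],[0,0,0],[0,0,0],[0,0,0]])

```text
time_s: 2.48
tcp_pos: [0.4472, 0.0806, 0.059]
eef_rot: [-180.0, -0.0, -6.4]
contact_force: [-0.3, -0.4, 0.2]
gripper_width: 0.0003
gripper_force: 0.0
```

Run:
```python
from h import *
c=viewer.capture("top");g=c["img"][150:350,150:420]
cv2.imwrite("pics/t2.png",cv2.resize(g,None,fx=2.9,fy=2.9,interpolation=cv2.INTER_CUBIC)[:,:,::-1])
c=viewer.capture("scene");cv2.imwrite("pics/s2.png",cv2.resize(c["img"][150:350,200:460],None,fx=2.9,fy=2.9,interpolation=cv2.INTER_CUBIC)[:,:,::-1])
```

```text
(no output)
```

View pics/s2.png

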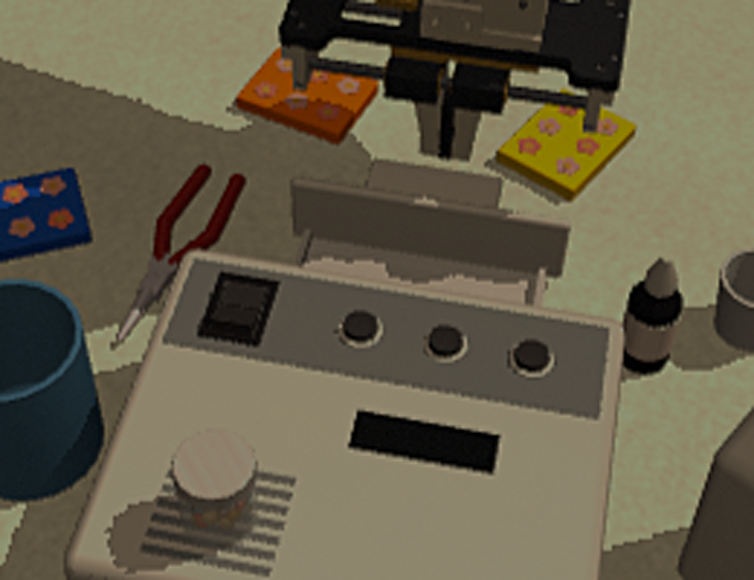

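The fingers stand centred just in front of the lip (crop 445,150; lip at 370–500), with nothing in between. Next I push along the lamp's +x.

>>> arm_command(travel=[[0.012,-0.0014,0],[0.024,-0.0027,0],[0.036,-0.0041,0],[0.048,-0.0055,0],[0.06,-0.0068,0],[0.072,-0.0082,0],[0.084,-0.0096,0],[0.096,-0.011,0],[0.108,-0.0123,0],[0.12,-0.0137,0],[0.132,-0.015,0],[0.144,-0.0164,0],[0.156,-0.0178,0],[0.168,-0.0191,0],[0.18,-0.0205,0],[0.19,-0.0216,0],[0.198,-0.0226,0],[0.204,-0.0232,0],[0.208,-0.0237,0],[0.208,-0.0237,0]], delta_rot=[[0,0,0],[0,0,0],[0,0,0],[0,0,0],[0,0,0],[0,0,0],[0,0,0],[0,0,0],[0,0,0],[0,0,0],[0,0,0],[0,0,0],[0,0,0],[0,0,0],[0,0,0],[0,0,0],[0,0,0],[0,0,0],[0,0,0],[0,0,0]])

```text
time_s: 5.08
tcp_pos: [0.551, 0.0679, 0.0587]
eef_rot: [-180.0, -0.0, -6.5]
contact_force: [-0.9, -0.4, -0.2]
gripper_width: 0.0007
gripper_force: 0.5
```

>>> arm_command(travel=[[0.003,-0.0003,0],[0.006,-0.0007,0],[0.009,-0.001,0],[0.012,-0.0014,0],[0.012,-0.0014,0]], delta_rot=[[0,0,0],[0,0,0],[0,0,0],[0,0,0],[0,0,0]])

```text
time_s: 5.7
tcp_pos: [0.5546, 0.0673, 0.0585]
eef_rot: [180.0, 0.2, -6.5]
contact_force: [-10.6, 5.4, 8.0]
gripper_width: 0.0005
gripper_force: 6.3
```

>>> arm_command(travel=[[0.002,-0.0002,0],[0.004,-0.0004,0],[0.004,-0.0004,0],[0.004,-0.0004,0]], delta_rot=[[0,0,0],[0,0,0],[0,0,0],[0,0,0]])

```text
time_s: 6.2
tcp_pos: [0.5547, 0.0672, 0.0584]
eef_rot: [179.9, 0.4, -6.5]
contact_force: [-20.2, 9.8, 14.1]
gripper_width: 0.0003
gripper_force: 10.5
```

Run:
```python
from h import *
c=viewer.capture("top");g=c["img"][170:320,200:400]
cv2.imwrite("pics/t3.png",cv2.resize(g,None,fx=4,fy=4,interpolation=cv2.INTER_CUBIC)[:,:,::-1])
```

```text
(no output)
```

View pics/t3.png

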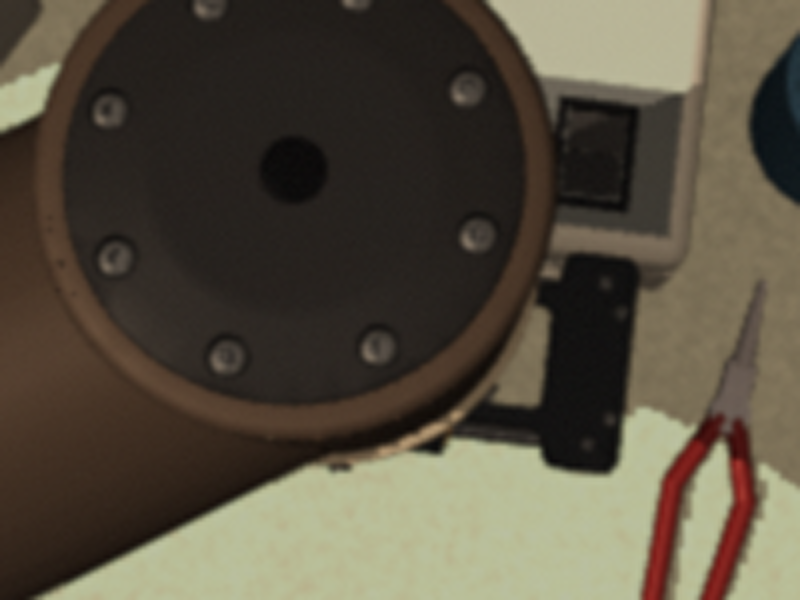

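The fingers met a hard stop (20 N, no further motion). I back off, rise and check the lip position.

>>> arm_command(travel=[[-0.03,0.0034,0],[-0.07,0.008,0],[-0.1,0.01,0.1],[-0.13,0.01,0.2],[-0.15,0.01,0.3],[-0.15,0.01,0.36],[-0.15,0.01,0.36],[-0.15,0.01,0.36]], delta_rot=[[0,0,0],[0,0,0],[0,0,0],[0,0,0],[0,0,0],[0,0,0],[0,0,0],[0,0,0]])

```text
time_s: 7.25
tcp_pos: [0.4835, 0.0718, 0.2383]
eef_rot: [-180.0, -0.0, -6.5]
contact_force: [0.8, 0.4, 0.2]
gripper_width: 0.0003
gripper_force: 0.0
```

Run:
```python
from h import *
import pickle
s=r.get_state();c=viewer.capture("wrist");t=viewer.capture("top")
pickle.dump((s,c,t),open("w.pkl","wb"));print(s["tcp_pos"],s["eef_rot"],s["contact_force"],np.round(c["mount"],3).tolist())
cv2.imwrite("pics/w.png",np.hstack([cv2.resize(c["img"],(400,300)),cv2.resize(t["img"],(400,300))])[:,:,::-1])
cv2.imwrite("pics/w1.png",c["img"][:,:,::-1])
```

```text
[0.48350872 0.07182382 0.23830586] [-1.79975832e+02 -2.62990020e-02 -6.48200924e+00] [0.75033802 0.3934675  0.16631359] [[-0.0, -0.958, -0.288, 0.078], [1.0, -0.0, 0.001, 0.0], [-0.001, -0.288, 0.958, -0.14], [0.0, 0.0, 0.0, 1.0]]
```

View pics/w1.png

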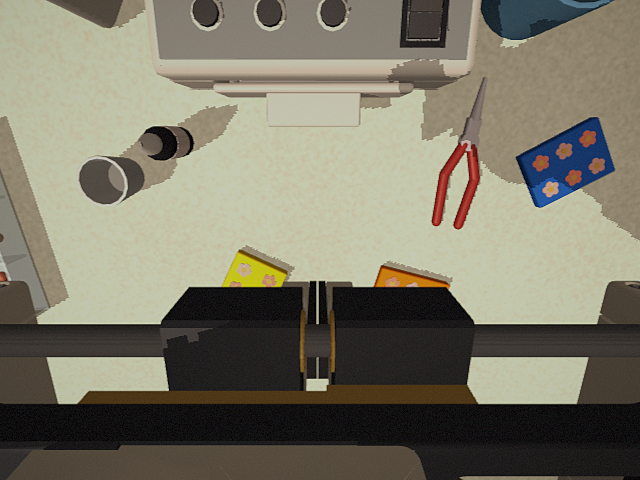

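The wrist view shows the tray plate closed against the lamp front, the lip front edge at row 126 (cols 268–360), the keys at (208,12), (270,12), (333,12) and the rocker at (424,22). I'll measure lip against keys.

Run:
```python
from h import *
import pickle
from scipy.spatial.transform import Rotation as Ro
s,c,t=pickle.load(open("w.pkl","rb"))
M=np.array(c["mount"]);A=np.eye(4);A[:3,:3]=Ro.from_euler("xyz",s["eef_rot"],degrees=True).as_matrix();A[:3,3]=s["tcp_pos"]
T=np.linalg.inv(A@M);c["R"]=T[:3,:3];c["t"]=T[:3,3]
a=np.radians(-6.5);R=np.array([[np.cos(a),-np.sin(a)],[np.sin(a),np.cos(a)]]);O=np.array([.7005,.0504])
for n,uv,z in [("kL",(208,12),.098),("kM",(270,12),.098),("kR",(333,12),.098),("lip",(268,126),.0515),("lip",(360,126),.0515),("rockV",(424,12),.0955)]:
    p=ray(c,*uv,z);print(n,p.round(4),(R.T@(p[:2]-O)).round(4))
```

```text
kL [0.6469 0.1285 0.098 ] [-0.0621  0.0715]
kM [0.6421 0.0861 0.098 ] [-0.0621  0.0289]
kR [0.6372 0.0431 0.098 ] [-0.0621 -0.0144]
lip [0.5696 0.1048 0.0515] [-0.1362  0.0393]
lip [0.5605 0.0252 0.0515] [-0.1362 -0.0409]
rockV [ 0.6307 -0.0197  0.0955] [-0.0614 -0.0776]
```

Lip to key is 74 mm against 75 mm nominal, so the tray is home. Now to the rocker, hovering about 15 mm above its far end.

>>> arm_command(travel=[[0.08,-0.05,0],[0.16,-0.1,0],[0.24,-0.15,0],[0.325,-0.188,-0.04],[0.325,-0.188,-0.12],[0.325,-0.188,-0.207],[0.325,-0.188,-0.207],[0.325,-0.188,-0.207]], delta_rot=[[0,0,0],[0,0,0],[0,0,0],[0,0,0],[0,0,0],[0,0,0],[0,0,0],[0,0,0]])

```text
time_s: 8.35
tcp_pos: [0.6469, -0.0222, 0.136]
eef_rot: [180.0, -0.0, -6.4]
contact_force: [0.2, -0.1, 1.0]
gripper_width: 0.0005
gripper_force: 0.0
```

Run:
```python
from h import *
c=viewer.capture("scene");cv2.imwrite("pics/s3.png",cv2.resize(c["img"][170:350,230:430],None,fx=3.3,fy=3.3,interpolation=cv2.INTER_CUBIC)[:,:,::-1])
```

```text
(no output)
```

View pics/s3.png

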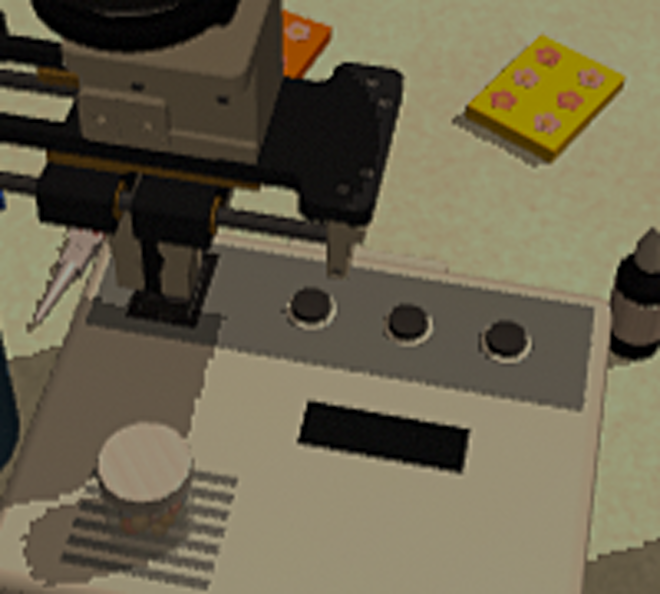

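The fingers hover over the rocker's far half (crop 165,300), clear of the jar (145,460) and the keys. Pressing down now.

>>> arm_command(travel=[[0,0,-0.012],[0,0,-0.022],[0,0,-0.03],[0,0,-0.036],[0,0,-0.042],[0,0,-0.046],[0,0,-0.046],[0,0,-0.046]], delta_rot=[[0,0,0],[0,0,0],[0,0,0],[0,0,0],[0,0,0],[0,0,0],[0,0,0],[0,0,0]])

```text
time_s: 9.4
tcp_pos: [0.6472, -0.0222, 0.1146]
eef_rot: [-180.0, -0.2, -6.4]
contact_force: [-3.6, 0.2, 16.2]
gripper_width: 0.0007
gripper_force: 8.0
```

>>> arm_command(travel=[[0,0,0.03],[-0.02,0,0.12],[-0.1,0.05,0.2],[-0.16,0.1,0.2],[-0.16,0.1,0.2],[-0.16,0.1,0.2]], delta_rot=[[0,0,0],[0,0,0],[0,0,0],[0,0,0],[0,0,0],[0,0,0]])

```text
time_s: 10.15
tcp_pos: [0.5662, 0.0279, 0.2122]
eef_rot: [-180.0, -0.0, -6.4]
contact_force: [0.6, -0.2, 0.7]
gripper_width: 0.0005
gripper_force: 0.0
```

Run:
```python
from h import *
from scipy.spatial.transform import Rotation as Ro
s=r.get_state();c=viewer.capture("wrist")
A=np.eye(4);A[:3,:3]=Ro.from_euler("xyz",s["eef_rot"],degrees=True).as_matrix();A[:3,3]=s["tcp_pos"]
T=np.linalg.inv(A@np.array(c["mount"]));c["R"]=T[:3,:3];c["t"]=T[:3,3]
print(s["tcp_pos"])
g=cv2.cvtColor(c["img"],cv2.COLOR_RGB2GRAY)[:260]
k,l,st,ce=cv2.connectedComponentsWithStats((g<50).astype(np.uint8))
for i in range(1,k):
    if 200<st[i,4]<6000: print(ce[i].round(1),st[i].tolist(),ray(c,*ce[i],.097).round(4))
cv2.imwrite("pics/w2.png",c["img"][:,:,::-1])
```

```text
[0.56618212 0.02788534 0.21223923]
[213.   47.3] [158, 29, 110, 37, 3857] [0.7018 0.0795 0.097 ]
[469.5 100.6] [442, 37, 83, 101, 2984] [ 0.6511 -0.0843  0.097 ]
[375.6 148. ] [352, 111, 49, 64, 1828] [ 0.6275 -0.02    0.097 ]
[520.  228.7] [483, 209, 78, 51, 331] [ 0.5577 -0.1222  0.097 ]
[124.  242.3] [103, 229, 37, 31, 636] [0.5804 0.1711 0.097 ]
```

View pics/w2.png

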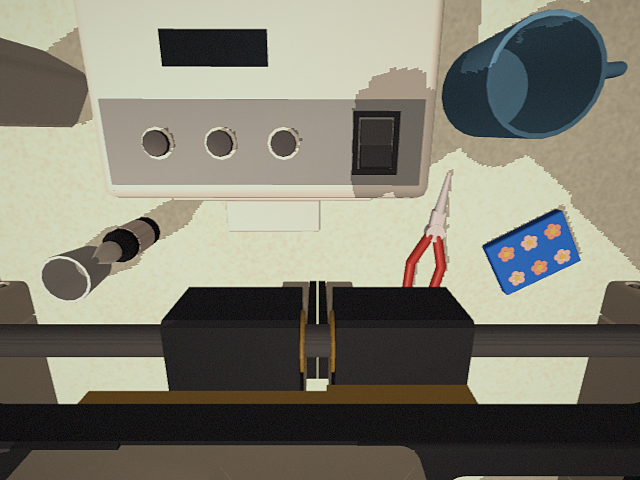

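The rocker (376,143) now shows its near half tilted up, and the fingertips stopped at 95.6 mm, level with the pivot. It is on. The middle key is at (220,142), between the left key (157,142) and the right key (284,142).

>>> arm_command(travel=[[0.05,0.04,0],[0.12,0.1,-0.03],[0.154,0.118,-0.08],[0.154,0.118,-0.15],[0.154,0.118,-0.15],[0.154,0.118,-0.15]], delta_rot=[[0,0,0],[0,0,0],[0,0,0],[0,0,0],[0,0,0],[0,0,0]])

```text
time_s: 10.95
tcp_pos: [0.6439, 0.0864, 0.1377]
eef_rot: [180.0, -0.0, -6.5]
contact_force: [0.8, 0.1, 0.6]
gripper_width: 0.0005
gripper_force: 0.0
```

>>> arm_command(travel=[[0,0,-0.015],[0,0,-0.03],[0,0,-0.038],[0,0,-0.044],[0,0,-0.048],[0,0,-0.05],[0,0,-0.05],[0,0,-0.05]], delta_rot=[[0,0,0],[0,0,0],[0,0,0],[0,0,0],[0,0,0],[0,0,0],[0,0,0],[0,0,0]])

```text
time_s: 11.95
tcp_pos: [0.643, 0.0868, 0.1133]
eef_rot: [180.0, -0.0, -6.5]
contact_force: [-4.8, -0.6, 10.4]
gripper_width: 0.0004
gripper_force: 4.9
```

Fully in (10 N, above the 4.9 N needed). Releasing and backing away.

>>> arm_command(travel=[[0,0,0.02],[0,0,0.08],[0,0,0.16],[0,0,0.22],[-0.12,0,0.25],[-0.2,0,0.25],[-0.2,0,0.25],[-0.2,0,0.25]], delta_rot=[[0,0,0],[0,0,0],[0,0,0],[0,0,0],[0,0,0],[0,0,0],[0,0,0],[0,0,0]])

```text
time_s: 12.95
tcp_pos: [0.5436, 0.0871, 0.2377]
eef_rot: [-180.0, -0.1, -6.4]
contact_force: [-0.1, 0.8, 0.1]
gripper_width: 0.0003
gripper_force: 0.0
```

Run:
```python
from h import *
c=viewer.capture("wrist")
cv2.imwrite("pics/w3.png",c["img"][:,:,::-1])
```

```text
(no output)
```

View pics/w3.png

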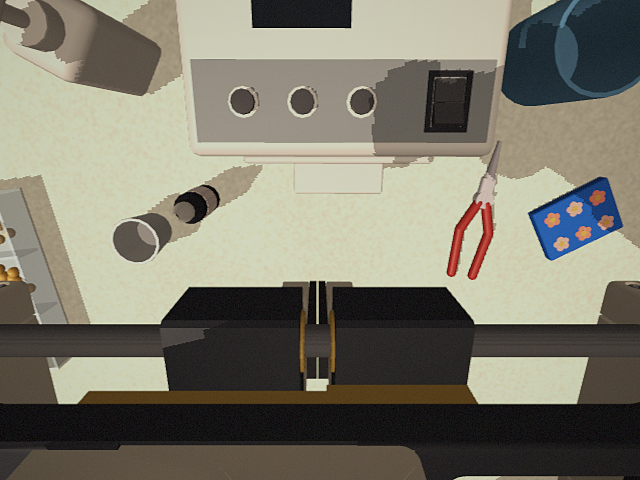

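The tray is shut (lip at 338,178), the keys are up (243/302/362, row 101), the rocker is on (449,100), and the bystanders have not moved.

```bash
python3 -c "
from plant import close_job
print(close_job())"
```

```text
the job is handed in; nothing more can be done
None
```

I pushed the tray home, switched the rocker on, pressed and released the middle key, and handed the job in; it looked right in the last picture, but the hand-in returned no verdict.

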